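# Set the grain settler to its third click and start it

## Robot

A 7-joint arm with a two-finger parallel gripper is mounted at the origin on a cart in front of the work surface, level with it; the furniture and walls round the work are solid. World frame = base frame: x ahead of the robot, y to its left, z up, the work surface at z = 0. Lengths are in m, angles in rad, forces in N, time in s.
With the tool pointing down it reaches from about 0.4 to 0.85 m from the base axis. Payload 10.4 kg.
Tool frame: the origin (TCP) lies between the finger pads; the fingertips stand 22 mm ahead of it and the grasp point (between the pads) lies 3 mm ahead of it; z points along the fingers, y is the line along which they close (so a half turn about z gives the same grasp; the last joint's range is limited). The gripper opens to 85 mm and grips with 20 to 120 N. Pads are 22 mm wide; open, the fingers measure 114 mm over their backs; the gripper's body (76 mm by 85 mm) begins 54 mm behind the grasp point. The pads swing forward as they close: fully open they stand 13 mm farther back than shut.
Start: joints at [1.082, 0.332, -0.065, 1.46, 0.022, 1.35, -0.088], TCP at [0.281, -0.558, 0.253] pointing down, gripper open.
Joint ranges: [-2.6, 2.6], [-0.5, 2.12], [-1.47, 1.34], [0.16, 2.42], [-1.27, 4.41], [0.06, 2.06], [-2.6, 2.6]. Speed limits (rad/s): [2.22, 2.22, 2.79, 2.79, 3.14, 3.14, 3.14].

## Interface

Orientations are given as a unit quaternion [x, y, z, w].
In Python, from workcell import manip, camera, ticket, boxes_of, outline_of gives the robot as it stands.
- The arm moves only by the tool carry_out, never from a script. Its argument "deltas" is a list of rows, each a list of 5 numbers: the shift along the tool's x, y, z as a fraction of full scale, then the turn about the tool's z as a fraction of full scale, then the opening, from -1 (shut) to 1 (fully open), so that 0 is half open. In form: [[tx, ty, tz, spin, gripper], ...]. A call has 1 to 20 rows; each row is the pose to reach, as a shift and turn from the pose commanded when the call began, along the tool's axes at that moment; what a row does not reach only later rows make up. Full scale, the value 1, is 150 mm for a shift and 30 degrees for a turn. A row lasts 1/8 s, in which the tool goes at most 62.5 mm and 10.7 degrees, less where a joint would pass 70% of its speed; a pose out of reach is approached as far as the arm can. A call with a number of a shift or a turn outside -1 to 1 is refused whole. A call with a gripper value outside its range is refused whole. The fingers move at their own pace and stop on an object; "force" is the grip in N (left out, the last holds). Time passes only in rows, so rows that repeat a pose let the fingers close. It gives the time, the measured TCP pose, the force, the opening and the grip force at its end, in the units of the state.
- manip.get_obs(): the state, without advancing time (a new reading comes with each control period).
- camera(name): name is "scene" or "top" or "wrist"; returns a dict with "img" (384x512x3 uint8, red, green, blue), "depth" (384x512 float32, m along the optical axis (not along the pixel's ray), 0 where there is no reading), "vertical_fov" (degrees; the focal length in pixels is half the picture's height over the tangent of half this angle, whatever the lens; pixels are square), "cx", "cy" (the principal point, pixels), "k1" (the pictures are not rectified: a ray, as slopes to the right and down, at radius r is drawn at 1 + k1 r^2 times it, then the intrinsics apply), "R" (3x3) and "t" (3): a world point X has camera coordinates R X + t. Camera axes: x right, y down, z forward; pixel columns grow to the right and rows downward; lengths in m; the calibration is good to about 2 mm. A picture is of the moment at which its call begins.
- ticket.hand_in(): hands the job in; it is judged then, once.
Trained networks look in a picture, given as the dict that the camera call returned (one of the last four; its "shot" number tells which), for a name from the list of things; names that differ only in an ending like _2 or _b are one class to them, and where a whole thing is asked for, a point or a joint stands for the part that bears it (a point fixed in the world has none). Each returns a list of dicts, best first, with "conf" (0 to 1); they miss things now and then, are a little off and sometimes report something else, mostly with a low value. They report only what shows in the picture. A call takes as long as a camera call.
- boxes_of(query, picture): "position" ([x, y, z] in m, in world coordinates, good to about 4 mm: the middle of the surface that is visible of it).
- outline_of(query, picture): "region" (384x512 bool, what is visible of it).
The state is a dict: "clock": time; "joint_pos": joint angles; "joint_velocities": joint speeds; "tau": joint torques, N m; "position": TCP position; "ee_rot": TCP orientation; "ft_force": force on the tool from outside, world axes, zero at the start; "torque": the same for the moment, N m; "grip_width": opening from 0.0 (shut) to 1.0 (fully open); "grasp_force": force on a finger pad.
Only numpy, scipy, OpenCV 4.12 (cv2) and the standard library are available. Lean on these libraries where they do the work, as an engineer would, in place of code of your own. Each camera call takes 0.05 s, during which the arm holds its last target. There are 200 camera calls.

## Task

Get the grain settler going for the three bottles on its plate. With closed fingertips, push the yellow power lever to the right along its slot until it sits in the third click, counted from the off stop at the left end (the stop itself is zero), without running on past it; do not pinch it. Then push the green start button fully in and let it go, leaving the red stop button, the bottles and everything else on the table alone.

Things in the scene. Friction and masses are not known exactly. Their poses are not given: they have to be found in the camera images.
- settler: grain settler, a fixed bench vibrating table, blue, 235 mm deep (x) x 270 mm wide (y). Origin: centre of its underside, on the table; its +x points to the back, +y to the left seen from the front, z up. In front a dark flat panel, behind it a plate with three bottles; both tops are 55 mm above the table. A steel guard rail 33 mm high runs round the plate. Lever slot along its y, at x = -60 mm
- power_lever (a joint): travel of the yellow lever, m: 0 at the off stop (left), growing to the right (settler's -y). Notches 16 mm apart: 0, 0.016, 0.032, 0.048 (third click), 0.064, 0.080 (end stop). A sprung ball holds it in each; leaving takes about 6 N, falling to nothing at the crest half-way; beyond it the lever snaps on by itself. Found at off or in notch 1 (rarely on a crest). White bars mark notches, a ring off
- lever_grip (a point): centre of the lever's yellow grip, 80 mm above the table; moves with the lever; axes as the settler's. The grip is an upright block 34 mm deep (x) and 19 mm wide (y) over its two black rubber side pads, from 65 to 94 mm above the table, on a flat steel foot 36 mm (x) x 30 mm (y) whose top is 61 mm above the table
- start_top (a point): centre of the top of the green start button, 26 mm across, on a steel collar at the front right of the panel, at x = -85, y = -88 mm of the settler, 77 mm above the table; it goes straight down
- start (a joint): travel of the green start button, m: 0 out, 0.006 fully in; spring, 5 N when fully in; comes out by itself
- stop (a joint): travel of the red stop button, m: same make, 65 mm behind the green one; leave it alone
- bottle_a: glass bottle of grain at the right on the plate, 66 mm thick, 146 mm high, origin at the centre of its underside, at about x = +73, y = -80 mm of the settler, 55 mm above the table
- bottle_b: the same in the middle, at about x = +73, y = 0 mm of the settler
- bottle_c: the same at the left, at about x = +73, y = +80 mm of the settler, with a cotton plug, 177 mm high
- cap_0: lilac bottle cap, 38 x 38 x 46 mm, loose on the table at the left; origin at the centre of its underside
- cap_1: blue bottle cap, same size, loose on the table at the left
- marker: black and white marker pen, 135 mm, lying in front of the cap box
- lever_left_face (a point): centre of the black ribbed rubber pad on the left (+y) face of the grip, on its surface, 80 mm above the table: the face to push on; pad 28 mm deep (x) x 22 mm high. The right (-y) face has the same pad, 19 mm away

How it is judged:
On the way, in this order (a step that is already met when the one before it is completed fails the run):
1. the power lever sits in the third notch from off (value of joint power_lever between 0.043 and 0.053 m and velocity of joint power_lever below 0.01 m/s), for 0.3 s.
2. the green start button is pushed in (value of joint start above 0.004 m), for 0.1 s.
At the end, for the whole second after the job is handed in: The lever rests in the third notch (joint power_lever 0.048 within 5 mm) and both buttons are out again (value of joint power_lever between 0.043 and 0.053 m and value of joint each of start, stop below 0.0015 m); the robot touches nothing.
It fails at once if the lever runs over the crest beyond the third notch (value of joint power_lever above 0.0575 m).
It fails at once if the lever is pinched: both side pads pressed at once (contact force between the fingers and lever_left_pad above 1 N and contact force between the fingers and lever_right_pad above 1 N).
It fails at once if the red stop button is pushed, or start is pushed while the lever is not in the third notch (value of joint stop above 0.002 m or (value of joint start above 0.002 m and (value of joint power_lever below 0.043 m or value of joint power_lever above 0.053 m))).
It fails at once if a bottle on the plate is lifted, tipped or shifted by more than 20 mm (distance of any of bottle_a, bottle_b, bottle_c from where it was at the start of the episode above 0.02 m or angle between any of bottle_a, bottle_b, bottle_c's own z axis and vertical above 0.3 rad).
It fails at once if a bottle cap or the marker pen is lifted or shifted by more than 20 mm (distance of any of cap_0, cap_1, marker from where it was at the start of the episode above 0.02 m).
It also fails if it takes over 40 s, if anything falls off the work surface, if the arm or the gripper's body presses on something with over 40 N, if the wrist force passes 120 N, or if a joint passes its speed limit or range.

## Working session

There is one attempt and no reset: what is moved stays moved. The work goes in short steps, Python scripts to look and compute and a tool call to move; the robot and the scene stay as the last step left them, time stands still between calls to the robot, and variables do not carry over. Pictures are saved under pics/ and viewed, at most 10 in all, crops included, and the job is handed in when it is done.

Besides the shell and the picture viewer there is one more tool, called after "Request:" by a JSON object that holds its "name" and its "arguments", one argument or row to a line. carry_out: Moves the arm, as the interface text tells. Its arguments: {"type":"object","properties":{"deltas":{"type":"array","items":{"type":"array","items":{"type":"number"}}},"force":{"type":"number"}},"required":["deltas"]}

```bash
mkdir -p pics
cat > h.py <<'E'
import numpy as np, cv2
from workcell import manip, camera, ticket, boxes_of, outline_of
def K(p):
    f=p["img"].shape[0]/2/np.tan(np.radians(p["vertical_fov"])/2); return f
def proj(p,X):
    c=np.asarray(p["R"])@np.asarray(X,float)+p["t"]; s=c[:2]/c[2]; s=s*(1+p["k1"]*(s@s)); return s*K(p)+[p["cx"],p["cy"]]
def cloud(p):
    f=K(p);v,u=np.mgrid[0:384,0:512]; d=np.stack([(u-p["cx"])/f,(v-p["cy"])/f],-1); s=d.copy()
    for _ in range(8): s=d/(1+p["k1"]*(s**2).sum(-1,keepdims=True))
    z=p["depth"]; c=np.dstack([s*z[...,None],z]); return (c-np.asarray(p["t"]))@np.asarray(p["R"])
def save(p,n): cv2.imwrite("pics/"+n,p["img"][...,::-1])
E
python3 - <<'E'
from h import *
o=manip.get_obs(); print(o["position"],o["ee_rot"],o["clock"],o["grip_width"])
ims=[]
for n in ["scene","top"]:
    p=camera(n); ims.append(p["img"])
    for q in ["settler","lever_grip","lever_left_face","start_top","stop","bottle_a","bottle_c","cap_0","marker"]:
        for b in boxes_of(q,p)[:3]: print(n,q,np.round(b["position"],4),round(b["conf"],2),np.round(proj(p,b["position"])))
cv2.imwrite("pics/a.png",cv2.resize(np.vstack(ims)[...,::-1],(450,675)) if 0 else cv2.resize(np.hstack(ims)[...,::-1],(800,300)))
E
```

```text
[ 0.28056442 -0.55812091  0.25250284] [ 9.72993315e-01  2.30832207e-01 -2.10224180e-04 -6.76190617e-04] 0.0 1.000969441223963
scene settler [ 0.4841 -0.1634  0.0551] 0.83 [297. 163.]
scene lever_grip [ 0.469  -0.1242  0.0798] 0.64 [297. 167.]
scene bottle_a [ 0.58   -0.2001  0.1437] 0.75 [281. 132.]
scene bottle_a [ 0.5666 -0.2746  0.1519] 0.7 [293. 121.]
scene bottle_a [ 0.5994 -0.1162  0.1406] 0.56 [266. 144.]
scene bottle_c [ 0.58   -0.2001  0.1437] 0.75 [281. 132.]
scene bottle_c [ 0.5666 -0.2746  0.1519] 0.7 [293. 121.]
scene bottle_c [ 0.5994 -0.1162  0.1406] 0.56 [266. 144.]
scene cap_0 [0.5569 0.3904 0.0454] 0.58 [198. 262.]
scene cap_0 [0.5073 0.5124 0.0351] 0.55 [188. 301.]
scene marker [0.4172 0.1183 0.0145] 0.6 [277. 227.]
top settler [ 0.486  -0.196   0.0573] 0.68 [334. 195.]
top lever_left_face [ 0.4652 -0.1305  0.0926] 0.42 [318. 199.]
top start_top [ 0.4179 -0.2807  0.0778] 0.53 [358. 212.]
top stop [ 0.4845 -0.2862  0.0753] 0.36 [359. 195.]
top bottle_a [ 0.5806 -0.2087  0.1571] 0.87 [342. 165.]
top bottle_a [ 0.5737 -0.2772  0.159 ] 0.73 [361. 166.]
top bottle_a [ 0.588  -0.126   0.1581] 0.55 [319. 163.]
top bottle_c [ 0.5806 -0.2087  0.1571] 0.87 [342. 165.]
top bottle_c [ 0.5737 -0.2772  0.159 ] 0.73 [361. 166.]
top bottle_c [ 0.588  -0.126   0.1581] 0.55 [319. 163.]
top cap_0 [ 0.4886 -0.1949  0.056 ] 0.68 [334. 195.]
top cap_0 [0.5542 0.384  0.0449] 0.57 [184. 179.]
top cap_0 [0.509  0.495  0.0462] 0.52 [155. 191.]
```

View pics/a.png

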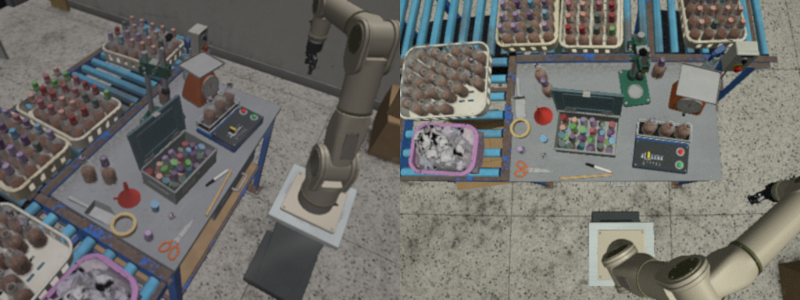

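Scene: the settler lies at about x 0.51, y −0.20, yaw about −5°. The buttons and bottles agree with its given geometry. I'll raise the arm and move it over the panel for a close look.

Request:
{"name": "carry_out", "arguments": {
  "deltas": [
    [0.2,-0.15,-0.33,0,-1],
    [0.95,-0.78,-0.33,0,-1],
    [0.95,-0.78,-0.33,0,-1],
    [0.95,-0.78,-0.33,0,-1],
    [0.95,-0.78,-0.33,0,-1]
  ]
}}

```text
clock: 1.62
position: [0.3566, -0.3883, 0.3033]
ee_rot: [0.973, 0.232, 0.0, 0.0]
ft_force: [0.1, -0.1, 0.7]
grip_width: 0.001
grasp_force: 0.0
```

Request:
{"name": "carry_out", "arguments": {
  "deltas": [
    [0.95,-0.78,0,1,-1],
    [0.95,-0.78,0,1,-1],
    [0.95,-0.78,0,1,-1],
    [0.95,-0.78,0,1,-1],
    [0.95,-0.78,0,1,-1],
    [0.95,-0.78,0,1,-1]
  ]
}}

```text
clock: 2.38
position: [0.4296, -0.2232, 0.3027]
ee_rot: [1.0, -0.03, -0.0, 0.0]
ft_force: [0.0, -0.4, -0.0]
grip_width: 0.001
grasp_force: 0.0
```

Run:
```python
from h import *
o=manip.get_obs(); print(o["position"],o["ee_rot"],o["clock"],o["grip_width"],o["ft_force"])
for n in ["wrist","top"]:
    p=camera(n)
    for q in ["lever_grip","lever_left_face","start_top","stop","bottle_a"]:
        for b in boxes_of(q,p)[:3]: print(n,q,np.round(b["position"],4),round(b["conf"],2),np.round(proj(p,b["position"])))
    if n=="wrist":
        save(p,"w1.png"); np.savez("w1.npz",img=p["img"],c=cloud(p))
```

```text
[ 0.42961575 -0.22323879  0.30270316] [ 9.99555039e-01 -2.98277585e-02 -1.22656917e-04  1.21546441e-04] 2.375 0.0013243711896078524 [ 0.00837449 -0.41608595 -0.03812155]
wrist lever_left_face [ 0.4683 -0.1363  0.0907] 0.71 [166. 137.]
wrist start_top [ 0.4281 -0.2852  0.0745] 0.86 [305. 163.]
wrist bottle_a [ 0.5723 -0.1496  0.124 ] 0.97 [154.  18.]
wrist bottle_a [ 0.5596 -0.2858  0.153 ] 0.89 [322.  15.]
wrist bottle_a [ 0.5635 -0.219   0.1547] 0.61 [234.  15.]
top lever_left_face [ 0.463  -0.1285  0.0892] 0.46 [318. 200.]
top start_top [ 0.4199 -0.2805  0.079 ] 0.5 [358. 212.]
top start_top [ 0.5757 -0.277   0.1574] 0.37 [361. 166.]
top bottle_a [ 0.5794 -0.2047  0.1555] 0.82 [341. 165.]
top bottle_a [ 0.5865 -0.1208  0.1644] 0.76 [318. 163.]
top bottle_a [ 0.572  -0.2821  0.1563] 0.61 [362. 167.]
```

View pics/w1.png

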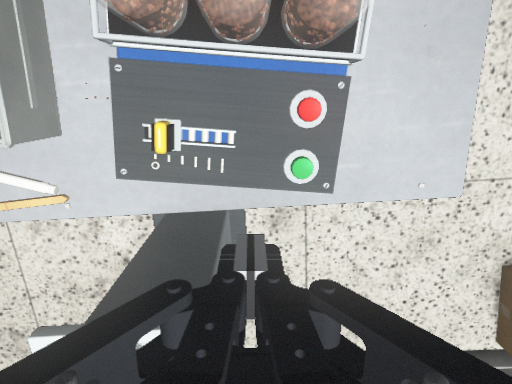

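Wrist view: the yellow lever is at about (161,137), near the ring at (155,165). Bars run to the right from (169,158) to (222,165). Red is at (309,109), green at (302,167). Next I'll compute these in the settler frame.

Run:
```python
from h import *
d=np.load("w1.npz"); im=d["img"]; c=d["c"]; hsv=cv2.cvtColor(im,cv2.COLOR_RGB2HSV)
def m(lo,hi,z0,z1,u=(100,360),v=(85,190)):
    k=(hsv>=lo).all(-1)&(hsv<=hi).all(-1)&(c[...,2]>z0)&(c[...,2]<z1); w=np.zeros_like(k); w[v[0]:v[1],u[0]:u[1]]=1; return k&w
r={}
for n,k in dict(green=m((45,120,60),(80,255,255),.065,.09),red=m((0,150,90),(8,255,255),.065,.09),yel=m((18,120,90),(35,255,255),.085,.105)).items():
    P=c[k]; r[n]=(P.min(0)+P.max(0))/2; r[n][2]=np.median(P[:,2]); print(n,k.sum(),np.round(r[n],4),np.round(np.ptp(P,axis=0),4))
v=(r["red"]-r["green"])[:2]; print("len",np.linalg.norm(v)); 
ya=np.arctan2(v[1],v[0]); 
# plate front edge blue strip for yaw
k=m((100,120,60),(125,255,255),.03,.075,(118,350),(45,80)); P=c[k]; f=np.polyfit(P[:,1],P[:,0],1); yb=-np.arctan(f[0]); print("yaw",np.degrees([ya,yb]))
yaw=np.mean([ya,yb])if abs(ya-yb)<.04 else yb
R=np.array([[np.cos(yaw),-np.sin(yaw)],[np.sin(yaw),np.cos(yaw)]])
o=r["green"][:2]-R@[-.085,-.088]; print("origin",o)
for n in r: print(n,np.round((r[n][:2]-o)@R*1000,1))
# white marks
k=m((0,0,150),(180,60,255),.045,.065,(145,235),(150,175)); nb,l,s,ce=cv2.connectedComponentsWithStats(k.astype(np.uint8))
for i in range(1,nb):
    if s[i,4]>3: print("mark",ce[i].round(),s[i,4],np.round((c[l==i].mean(0)[:2]-o)@R*1000,1), c[l==i].mean(0)[2].round(4))
```

```text
green 321 [ 0.423  -0.2811  0.0765] [0.0236 0.0233 0.0048]
red 348 [ 0.4873 -0.2889  0.0765] [0.023  0.0216 0.0063]
yel 337 [ 0.468  -0.13    0.0929] [0.0327 0.0157 0.0098]
len 0.06482621647728967
yaw [-6.87620185 -7.46402819]
origin [ 0.5182757  -0.20441194]
green [-85. -88.]
red [-20.2 -87.7]
yel [-59.1  67.6]
mark [176. 150.] 8 [-76.3  57.3] 0.0609
mark [155. 156.] 15 [-86.2  84.1] 0.0552
mark [168. 158.] 25 [-87.8  68.4] 0.055
mark [182. 160.] 28 [-88.7  52.1] 0.055
mark [195. 162.] 31 [-89.9  36.5] 0.0553
mark [208. 163.] 40 [-90.9  20.6] 0.0549
mark [222. 165.] 43 [-92.4   4.3] 0.0548
mark [155. 165.] 48 [-97.1  84.5] 0.0552
```

Lever is in notch 1 (settler y ≈ 67.8, ring at 84.3, third bar at 36.5), yaw −7.2°. I'll place the closed fingers to the left of the lever.

Request:
{"name": "carry_out", "arguments": {
  "deltas": [
    [0.23,-0.88,0,0.127,-1],
    [0.23,-0.88,0,0.127,-1],
    [0.23,-0.88,0,0.127,-1],
    [0.23,-0.88,0.4,0.127,-1],
    [0.23,-0.88,0.8,0.127,-1],
    [0.23,-0.88,0.9,0.127,-1],
    [0.23,-0.88,0.9,0.127,-1]
  ]
}}

```text
clock: 3.85
position: [0.4725, -0.0919, 0.1684]
ee_rot: [0.998, -0.062, -0.0, -0.0]
ft_force: [0.2, 0.0, 0.1]
grip_width: 0.004
grasp_force: 0.0
```

```bash
cat >> h.py <<'E'
O=np.array([.5183,-.2044]); Y=np.radians(-7.2); RS=np.array([[np.cos(Y),-np.sin(Y)],[np.sin(Y),np.cos(Y)]])
def S(X): X=np.asarray(X); return np.round(np.r_[(X[:2]-O)@RS,X[2]]*1000,1)
E
python3 - <<'E'
from h import *
o=manip.get_obs(); print(S(o["position"]),o["ee_rot"],o["clock"],o["ft_force"])
p=camera("wrist"); save(p,"w2.png")
hsv=cv2.cvtColor(p["img"],cv2.COLOR_RGB2HSV);c=cloud(p)
k=(hsv>=(18,120,90)).all(-1)&(hsv<=(35,255,255)).all(-1)&(c[...,2]>.085)&(c[...,2]<.105)
P=c[k];print(k.sum()); q=np.array([S(x) for x in P]); print(np.percentile(q,[1,99],axis=0))
E
```

```text
[-59.5 105.8 168.4] [ 9.98058241e-01 -6.22873444e-02 -1.71316766e-04 -6.31002575e-05] 3.85 [0.22308047 0.02482974 0.13288739]
783
[[-74.3    61.6    86.582]
 [-42.1    74.3    94.618]]
```

View pics/w2.png

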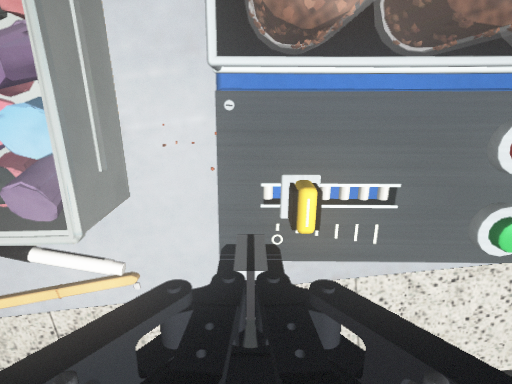

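The lever is confirmed at y 67.9, and the fingers are clear to its left. I'll descend, then approach gently.

Request:
{"name": "carry_out", "arguments": {
  "deltas": [
    [0,0,0.25,0,-1],
    [0,0,0.45,0,-1],
    [0,0,0.495,0,-1],
    [0,0,0.495,0,-1],
    [0,0.03,0.495,0,-1],
    [0,0.06,0.495,0,-1],
    [0,0.06,0.495,0,-1]
  ]
}}

```text
clock: 4.78
position: [0.4714, -0.1012, 0.094]
ee_rot: [0.998, -0.063, 0.0, 0.0]
ft_force: [0.4, 0.3, -0.2]
grip_width: 0.002
grasp_force: 0.0
```

Request:
{"name": "carry_out", "arguments": {
  "deltas": [
    [0,0.01,0,0,-1],
    [0,0.02,0,0,-1],
    [0,0.02,0,0,-1]
  ]
}}

```text
clock: 5.15
position: [0.4708, -0.1035, 0.0935]
ee_rot: [0.998, -0.062, -0.0, 0.0]
ft_force: [0.8, -0.7, -0.6]
grip_width: 0.003
grasp_force: 0.0
```

Request:
{"name": "carry_out", "arguments": {
  "deltas": [
    [0,0.006,0,0,-1],
    [0,0.012,0,0,-1],
    [0,0.012,0,0,-1]
  ]
}}

```text
clock: 5.52
position: [0.4706, -0.1053, 0.0936]
ee_rot: [0.998, -0.062, 0.0, 0.0]
ft_force: [-0.8, 1.2, 0.3]
grip_width: -0.0
grasp_force: 0.0
```

Request:
{"name": "carry_out", "arguments": {
  "deltas": [
    [0,0.006,0,0,-1],
    [0,0.012,0,0,-1],
    [0,0.012,0,0,-1]
  ]
}}

```text
clock: 5.9
position: [0.4705, -0.1068, 0.0936]
ee_rot: [0.998, -0.062, 0.0, -0.0]
ft_force: [0.8, 1.9, 0.5]
grip_width: -0.0
grasp_force: 0.8
```

Request:
{"name": "carry_out", "arguments": {
  "deltas": [
    [0,0.006,0,0,-1],
    [0,0.01,0,0,-1],
    [0,0.01,0,0,-1]
  ]
}}

```text
clock: 6.28
position: [0.4703, -0.1077, 0.0936]
ee_rot: [0.998, -0.062, 0.0, -0.0]
ft_force: [-0.3, 5.9, 0.8]
grip_width: 0.002
grasp_force: 2.5
```

```bash
cat >> h.py <<'E'
def look(n=None):
    o=manip.get_obs(); print("tcp",S(o["position"]),o["clock"],np.round(o["ft_force"],1))
    p=camera("wrist"); hsv=cv2.cvtColor(p["img"],cv2.COLOR_RGB2HSV);c=cloud(p)
    if n: save(p,n)
    k=(hsv>=(18,120,90)).all(-1)&(hsv<=(35,255,255)).all(-1)&(c[...,2]>.085)&(c[...,2]<.105)
    q=np.array([S(x) for x in c[k]]); 
    if len(q): print(len(q),np.percentile(q,[2,98],axis=0).round(1).tolist())
E
python3 -c "from h import *;look('w3.png')"
```

```text
tcp [-59.7  89.9  93.6] 6.275 [-0.3  5.9  0.8]
1398 [[-65.0, 61.0, 86.2], [-42.0, 73.0, 94.5]]
```

View pics/w3.png

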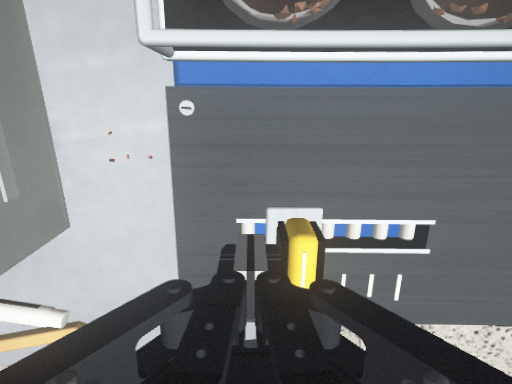

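Contact at TCP y ≈ 90 while the lever is still in notch 1, pushing at 5.9 N. Now push slowly over the first crest.

Request:
{"name": "carry_out", "arguments": {
  "deltas": [
    [0,0.012,0,0,-1],
    [0,0.024,0,0,-1],
    [0,0.036,0,0,-1],
    [0,0.048,0,0,-1],
    [0,0.06,0,0,-1],
    [0,0.06,0,0,-1]
  ]
}}

```text
clock: 7.08
position: [0.4691, -0.1179, 0.0936]
ee_rot: [0.998, -0.062, 0.0, 0.0]
ft_force: [0.2, 0.3, -0.9]
grip_width: 0.001
grasp_force: 0.0
```

```bash
python3 -c "from h import *;look()"
```

```text
tcp [-59.7  79.7  93.6] 7.075 [ 0.2  0.3 -0.9]
1406 [[-66.0, 45.8, 86.0], [-42.1, 58.0, 94.5]]
```

The lever is now in notch 2. Push on past the second crest, slowly.

Request:
{"name": "carry_out", "arguments": {
  "deltas": [
    [0,0.014,0,0,-1],
    [0,0.028,0,0,-1],
    [0,0.04,0,0,-1],
    [0,0.05,0,0,-1],
    [0,0.06,0,0,-1],
    [0,0.07,0,0,-1],
    [0,0.08,0,0,-1],
    [0,0.09,0,0,-1],
    [0,0.095,0,0,-1],
    [0,0.095,0,0,-1]
  ]
}}

```text
clock: 8.38
position: [0.4673, -0.1319, 0.0936]
ee_rot: [0.998, -0.062, 0.0, 0.0]
ft_force: [-0.4, -1.0, -0.4]
grip_width: -0.001
grasp_force: 0.0
```

```bash
python3 -c "from h import *;look()"
```

```text
tcp [-59.6  65.5  93.6] 8.375 [-0.4 -1.  -0.4]
1365 [[-65.7, 29.9, 86.1], [-42.2, 42.0, 94.5]]
```

Lever is in notch 3 (y ≈ 35.9). Back off, rise, and move over the green button.

Request:
{"name": "carry_out", "arguments": {
  "deltas": [
    [0,-0.08,0,0,-1],
    [0,-0.08,0,0,-1],
    [0,-0.08,-0.3,0,-1],
    [0,-0.08,-0.5,0,-1],
    [0,-0.08,-0.5,0,-1],
    [0,0.1,-0.5,0,-1],
    [0,0.1,-0.5,0,-1]
  ]
}}

```text
clock: 9.3
position: [0.4647, -0.1482, 0.1676]
ee_rot: [0.998, -0.063, -0.001, 0.0]
ft_force: [0.4, 0.0, 0.0]
grip_width: -0.002
grasp_force: 0.0
```

Request:
{"name": "carry_out", "arguments": {
  "deltas": [
    [-0.17,0.4,0,0,-1],
    [-0.17,0.8,0,0,-1],
    [-0.17,0.923,0,0,-1],
    [-0.17,0.923,0,0,-1],
    [-0.17,0.923,0,0,-1]
  ]
}}

```text
clock: 9.93
position: [0.4237, -0.2787, 0.1682]
ee_rot: [0.998, -0.061, -0.0, -0.0]
ft_force: [0.6, 0.5, 0.1]
grip_width: 0.001
grasp_force: 0.0
```

Run:
```python
from h import *
look("w4.png")
p=camera("scene"); print([ (np.round(b["position"],4),b["conf"]) for b in boxes_of("start_top",p)[:2]])
```

```text
tcp [-84.5 -85.5 168.2] 9.925 [0.6 0.5 0.1]
944 [[-74.3, 29.2, 88.0], [-43.0, 42.2, 94.7]]
[]
```

View pics/w4.png

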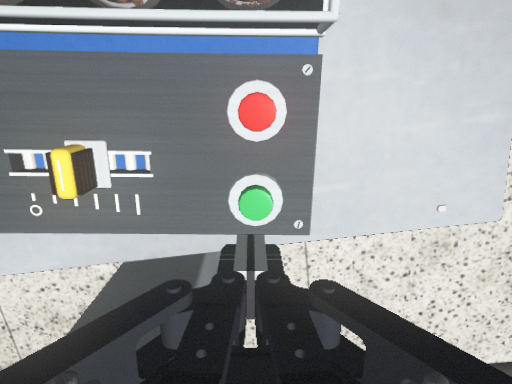

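View 4: the lever sits at the third bar, and the fingertips are just above green (256,203), clear of red (257,112). Now descend to just above the button.

Request:
{"name": "carry_out", "arguments": {
  "deltas": [
    [0,0.015,0.2,0,-1],
    [0,0.015,0.38,0,-1],
    [0,0.015,0.43,0,-1],
    [0,0.015,0.43,0,-1],
    [0,0.015,0.43,0,-1]
  ]
}}

```text
clock: 10.7
position: [0.4234, -0.2831, 0.1052]
ee_rot: [0.998, -0.062, 0.001, 0.0]
ft_force: [-0.2, -0.5, 0.1]
grip_width: -0.001
grasp_force: 0.0
```

Request:
{"name": "carry_out", "arguments": {
  "deltas": [
    [0,0,0.02,0,-1],
    [0,0,0.04,0,-1],
    [0,0,0.05,0,-1],
    [0,0,0.05,0,-1],
    [0,0,0.05,0,-1]
  ]
}}

```text
clock: 11.32
position: [0.423, -0.2831, 0.0968]
ee_rot: [0.998, -0.062, 0.0, 0.0]
ft_force: [1.2, 0.1, 2.6]
grip_width: 0.004
grasp_force: 1.3
```

Request:
{"name": "carry_out", "arguments": {
  "deltas": [
    [0,0,0.01,0,-1],
    [0,0,0.02,0,-1],
    [0,0,0.02,0,-1],
    [0,0,0.02,0,-1]
  ]
}}

```text
clock: 11.82
position: [0.423, -0.2831, 0.0938]
ee_rot: [0.998, -0.062, 0.0, 0.0]
ft_force: [1.0, -1.0, 4.3]
grip_width: -0.0
grasp_force: 2.2
```

Request:
{"name": "carry_out", "arguments": {
  "deltas": [
    [0,0,0.01,0,-1],
    [0,0,0.014,0,-1],
    [0,0,0.014,0,-1],
    [0,0,0.014,0,-1]
  ]
}}

```text
clock: 12.32
position: [0.4231, -0.2832, 0.0929]
ee_rot: [0.998, -0.062, 0.0, 0.0]
ft_force: [-3.9, 2.2, 19.9]
grip_width: -0.002
grasp_force: 9.9
```

The button is on its bottom stop: force jumps to 20 N at 6 mm of travel. Release straight up.

Request:
{"name": "carry_out", "arguments": {
  "deltas": [
    [0,0,-0.1,0,-1],
    [0,0,-0.4,0,-1],
    [0,0,-0.7,0,-1],
    [0,0,-0.7,0,-1],
    [0,0,-0.7,0,-1],
    [0,0,-0.7,0,-1]
  ]
}}

```text
clock: 13.08
position: [0.422, -0.2825, 0.1951]
ee_rot: [0.998, -0.062, -0.001, -0.001]
ft_force: [0.7, 0.1, -0.4]
grip_width: 0.001
grasp_force: 0.0
```

Run:
```python
from h import *
look()
p=camera("wrist");hsv=cv2.cvtColor(p["img"],cv2.COLOR_RGB2HSV);c=cloud(p)
for n,a,b in(("green",(45,120,60),(80,255,255)),("red",(0,150,90),(8,255,255))):
    k=(hsv>=a).all(-1)&(hsv<=b).all(-1)&(c[...,2]>.06)&(c[...,2]<.09);k[:, :180]=0
    print(n,k.sum(),np.median(c[k],axis=0).round(4))
```

```text
tcp [-85.8 -89.5 195.1] 13.075 [ 0.7  0.1 -0.4]
718 [[-74.3, 29.4, 87.5], [-43.0, 41.2, 94.9]]
green 677 [ 0.4238 -0.2821  0.0766]
red 836 [ 0.4875 -0.2903  0.0765]
```

The lever is in notch 3, both buttons are out at 77 mm, and the arm is clear.

```bash
python3 -c "from h import *;print(ticket.hand_in())"
```

```text
the job is handed in; nothing more can be done
None
```

I handed the job in with the lever in the third notch. The green start button had been pushed fully in and let go, both buttons were out again, and the arm was clear of everything; the hand-in returned no verdict.

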